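# Change over the trays of two sample readers

## Task

Two small tray readers stand on the bench, one with its empty tray left standing out, the other shut with a sample boat inside. First push the standing-out tray fully home (even then its front well stays outside, as on the shut one), then hook a fingertip behind the upright front lip of the other reader's tray and draw it out along its rail to its stop, so that the sample boat lies in the open, still flat in its tray. Use only the fingertips: do not pinch the lips or lift anything, and leave the bottles and the petri dish where they stand.

Things in the scene. Friction and masses are not known exactly. Their poses are not given: they have to be found in the camera images.
- reader_a: Reader whose tray starts fully home with the sample boat in it: a fixed low white housing 104 mm wide, 105 mm deep, 60 mm high, black display on its roof, tray slot in its front. Origin on the bench below the middle of the housing's front face; x points into the housing (the housing is x 0..105 mm), y to its left, z up; the tray comes out along its -x. Identical in build to reader_b; either may stand to the left.
- reader_b: The other, identical reader, whose empty tray starts standing 45 to 75 mm out. Same origin and axes.
- tray_a (a joint): Tray of reader_a along its rail: 0 m = fully home, its lip and well still in front of the housing (starts here), grows as it comes out, stop at 0.080 m. It stays where it is left; the rail drags with about 2 N, so draw it at some 0.05 m/s.
- tray_b (a joint): Tray of reader_b, same meaning (starts at 0.045 to 0.075 m, to be pushed to 0).
- tray_a_lip (a point): Middle of the top edge of the INNER face of reader_a's tray lip, 46 mm above the bench; moves with the tray; axes as the reader's. The lip is upright, 88 mm wide, 10 mm thick in all. Behind it, towards the housing, is an open finger well 55 mm long, its floor 14 mm above the bench, open above, ending at a 5 mm high rim that stands at the housing's front face (0..4 mm behind it) when the tray is home. In reader_a's frame the point is at x = -55 mm minus the joint value.
- tray_a_front (a point): Middle of the top edge of the OUTER front face of reader_a's tray lip, 44 mm above the bench, 10 mm in front of tray_a_lip; axes as the reader's. Of the lip the inner 4 mm (a steel strip) is called tray_a_c7 and the outer 6 mm (a white panel) tray_a_c8; fingers pressing on both at once count as a pinch. On reader_b they are tray_b_c7 and tray_b_c8.
- tray_b_lip (a point): The same inner-edge point on reader_b's tray lip, 46 mm above the bench.
- tray_b_front (a point): The same outer-face point on reader_b's tray lip, 44 mm above the bench; the upright face below it, 36 mm high and 88 mm wide, is where to push. With the tray home it still stands 65 mm in front of the housing.
- tray_a_seat (a point): Middle of the floor of the sample seat in reader_a's tray, 14 mm above the bench; the seat is 48 by 80 mm with a 4 mm rim; moves with the tray.
- boat: White weighing boat, 40x48x9 mm, 12 g, loose in the seat of reader_a's tray, just inside the slot under the housing's roof at the start and hardly visible. Origin at the centre of its underside.
- amber_right: Small amber bottle with black cap, 31 mm across, 69 mm high, on the bench between the robot and the hotplate, to the right of the readers, loose; leave alone. Origin at the centre of its underside.
- amber_left: Second such bottle, loose, 45 to 120 mm to the left of amber_right, nearer to the readers; leave alone. Origin at the centre of its underside.
- spare_dish: Closed clear petri dish, 90 mm across, 15 mm high, loose on the bench in front of the hotplate; leave alone. Origin at the centre of its underside.
Mind the look-alikes: they are no part of the job. Leave any orange look-alike of the reader_a alone.

How it is judged (in metres and radians):
On the way, in this order (a step that is already met when the one before it is completed fails the run):
1. the tray that stood out is pushed home while the other is still shut (value of joint tray_b below 0.005 m and value of joint tray_a below 0.02 m), for 0.2 s.
2. a fingertip bears on the inner face of the other tray's lip while the tray is coming out (contact force between the fingers and tray_a_c7 above 0.4 N and value of joint tray_a above 0.006 m), for 0.1 s.
3. that tray is at its stop (value of joint tray_a above 0.075 m), for 0.1 s.
At the end, for the whole second after the job is handed in: The boat's tray is out to within 5 mm of its stop, the other tray home to within 5 mm, and the boat lies at rest and flat in its seat (within 25 mm of the seat's middle, less than 4 mm above its floor) (value of joint tray_a above 0.075 m and value of joint tray_b below 0.005 m and horizontal distance between boat and tray_a_seat below 0.025 m and z of boat in the frame of tray_a_seat below 0.004 m and angle between boat's own z axis and vertical below 0.1 rad and linear speed of boat below 0.02 m/s); the robot touches nothing.
It fails at once if a tray lip is pinched (its inner and outer faces pressed at once) ((contact force between the fingers and tray_a_c7 above 1 N and contact force between the fingers and tray_a_c8 above 1 N) or (contact force between the fingers and tray_b_c7 above 1 N and contact force between the fingers and tray_b_c8 above 1 N)).
It fails at once if the boat is lifted off its tray or tipped (height (world z) of boat above 0.03 m or angle between boat's own z axis and vertical above 0.3 rad).
It fails at once if a bottle or the petri dish is moved by more than 20 mm (distance of any of amber_right, amber_left, spare_dish from where it was at the start of the episode above 0.02 m).
It also fails if it takes over 42 s, if anything falls off the work surface, if the arm or the gripper's body presses on something with over 40 N, if the wrist force passes 120 N, or if a joint passes its speed limit or range.

## Robot

A 6-joint arm with a two-finger parallel gripper is mounted at the origin on a cart in front of the work surface, level with it; the furniture and walls round the work are solid. World frame = base frame: x ahead of the robot, y to its left, z up, the work surface at z = 0. Lengths are in mm, angles in rad, forces in N, time in s.
With the tool pointing down it reaches from about 350 to 975 mm from the base axis. Payload 17.4 kg.
Tool frame: the origin (TCP) lies at the very end of the fingers, on their centre line; the grasp point (between the pads) lies 19 mm behind it; z points along the fingers, y is the line along which they close (so a half turn about z gives the same grasp; the last joint's range is limited). The gripper opens to 85 mm and grips with 20 to 120 N. Pads are 22 mm wide; open, the fingers measure 114 mm over their backs; the gripper's body (76 mm by 85 mm) begins 54 mm behind the grasp point. The pads swing forward as they close: fully open they stand 13 mm farther back than shut.
Start: joints at [1.114, 0.116, 1.442, -0, 1.584, -0.038], TCP at [274.507, 616.667, 231.303] pointing down, gripper open.
Joint ranges: [-2.83, 2.83], [-0.83, 2.19], [0.07, 2.5], [-1.14, 4.28], [0.01, 3], [-2.97, 2.97]. Speed limits (rad/s): [1.89, 1.89, 2.22, 3.14, 3.14, 3.14].

## Interface

Orientations are given as a 3x3 rotation matrix whose columns are the frame's x, y, z axes.
In Python, from plant import r, eyes, spotter gives the robot as it stands. The module is installed in compiled form; this text tells all that it offers.
- The arm moves only by the tool send_rows, never from a script. Its argument "commands" is a list of rows, each a list of 5 numbers: the shift along the tool's x, y, z in cm, then the turn about the tool's z in degrees, then the closure, from -1 (fully open) to 1 (shut). In form: [[x, y, z, roll, gripper], ...]. A call has 1 to 8 rows; each row is the pose to reach, as a shift and turn from the pose commanded when the call began, along the tool's axes at that moment; what a row does not reach only later rows make up. A row lasts 1/12 s, in which the tool goes at most 41.7 mm and 7.16 degrees, less where a joint would pass 70% of its speed; a pose out of reach is approached as far as the arm can. A call with a gripper value outside its range is refused whole. The fingers move at their own pace and stop on an object; "squeeze" is the grip in N (left out, the last holds). Time passes only in rows, so rows that repeat a pose let the fingers close. It gives the time, the measured TCP pose, the force, the opening and the grip force at its end, in the units of the state.
- r.observe(): the state, without advancing time (a new reading comes with each control period).
- eyes.camera(name): name is "scene" or "top" or "wrist"; returns the picture (420x560x3 uint8, blue, green, red); there is no depth.
- eyes.camera_model(name): a dict with "fov_y" (degrees; the focal length in pixels is half the picture's height over the tangent of half this angle, whatever the lens; pixels are square), "cx", "cy" (the principal point, pixels), "extrinsics" (4x4, takes a point from camera to world coordinates). Camera axes: x right, y up, looking along -z (the intrinsics and any distortion apply to the point x, -y, -z); pixel columns grow to the right and rows downward; lengths in mm; the calibration is good to about 2 mm. A picture is of the moment at which its call begins: read the wrist's pose just before it. camera_model takes no time and is no camera call; for the wrist camera it gives the pose at the moment of the call.
- r.close_job(): hands the job in; it is judged then, once.
Trained networks look in the newest picture that a camera, given by its name, has taken for a name from the list of things; names that differ only in an ending like _2 or _b are one class to them, and where a whole thing is asked for, a point or a joint stands for the part that bears it (a point fixed in the world has none). Each returns a list of dicts, best first, with "conf" (0 to 1); they miss things now and then, are a little off and sometimes report something else, mostly with a low value. They report only what shows in the picture. A call takes as long as a camera call. They do not tell look-alikes from the thing itself.
- spotter.search_frame(camera, target): "location" ([row, column] as shares, 0 to 1, of the picture: columns of its width, rows of its height, amid what is visible of it).
- spotter.landmark_of(camera, target): "location" ([row, column] as shares, 0 to 1, of the picture: columns of its width, rows of its height: a listed point, or the origin of a listed thing).
The state is a dict: "t": time; "qpos": joint angles; "qd": joint speeds; "tau": joint torques, N m; "ee_pos": TCP position; "eef_rot": TCP orientation; "ft_force": force on the tool from outside, world axes, zero at the start; "moment": the same for the moment, N m; "finger_gap": opening from 0.0 (shut) to 1.0 (fully open); "grasp_force": force on a finger pad.
Only numpy, scipy, OpenCV 4.12 (cv2) and the standard library are available. Lean on these libraries where they do the work, as an engineer would, in place of code of your own. Each camera call takes 0.05 s, during which the arm holds its last target. There are 200 camera calls.

## Working session

There is one attempt and no reset: what is moved stays moved. The work goes in short steps, Python scripts to look and compute and a tool call to move; the robot and the scene stay as the last step left them, time stands still between calls to the robot, and variables do not carry over. Pictures are saved under pics/ and viewed, at most 10 in all, crops included, and the job is handed in when it is done.

Besides the shell and the picture viewer there is one more tool, called after "Emit:" by a JSON object that holds its "fn" and its "kwargs", one argument or row to a line. send_rows: Moves the arm, as the interface text tells. Its arguments: {"type":"object","properties":{"commands":{"type":"array","items":{"type":"array","items":{"type":"number"}}},"squeeze":{"type":"number"}},"required":["commands"]}

```bash
mkdir -p pics; cat > h.py <<'E'
from plant import r, eyes, spotter
import numpy as np, cv2
def ray(cam,loc,m=None):
    m=m or eyes.camera_model(cam); E=np.array(m["extrinsics"]); f=210/np.tan(np.radians(m["fov_y"])/2)
    u,v=loc[1]*560,loc[0]*420
    d=np.array([(u-m["cx"])/f,-(v-m["cy"])/f,-1.]); return E[:3,3],E[:3,:3]@d
def atz(cam,loc,z,m=None):
    o,d=ray(cam,loc,m); return o+d*(z-o[2])/d[2]
E
python3 - <<'E'
from h import *
s=r.observe(); print(s["t"],s["ee_pos"],np.round(s["eef_rot"],3).tolist(),s["finger_gap"])
for c in ["scene","top"]:
    im=eyes.camera(c); cv2.imwrite(f"pics/{c}0.png",im); m=eyes.camera_model(c); print(c,{k:v for k,v in m.items() if k!='extrinsics'},np.round(m["extrinsics"],2).tolist())
    for t,z in [("tray_a_lip",46),("tray_b_lip",46),("tray_a_front",44),("tray_b_front",44),("reader_a",0),("reader_b",0),("amber_right",0),("amber_left",0),("spare_dish",0)]:
        for d in spotter.landmark_of(c,t)[:4]:
            l=d["location"]; print(c,t,round(d["conf"],2),np.round([l[1]*560,l[0]*420]),np.round(atz(c,l,z)))
E
```

```text
0.0 [274.40138302 616.49513998 230.5332323 ] [[-0.914, 0.407, -0.0], [0.407, 0.914, -0.001], [0.0, -0.001, -1.0]] 0.9999602559351886
scene {'fov_y': 49.31612304696897, 'cx': 286.38954301797594, 'cy': 213.8057863639674} [[0.49, 0.59, -0.64, -112.25], [-0.87, 0.34, -0.36, -251.97], [0.01, 0.74, 0.68, 829.84], [0.0, 0.0, 0.0, 1.0]]
scene tray_a_lip 0.64 [269. 178.] [734. 274.  46.]
scene tray_b_lip 0.75 [193. 190.] [587. 423.  46.]
scene tray_b_lip 0.71 [225. 252.] [449. 220.  46.]
scene tray_a_front 0.78 [187. 201.] [549. 410.  44.]
scene tray_a_front 0.61 [267. 183.] [718. 270.  44.]
scene tray_b_front 0.6 [221. 254.] [440. 227.  44.]
scene reader_a 0.96 [235. 234.] [545. 262.  -0.]
scene reader_a 0.9 [275. 182.] [777. 281.  -0.]
scene reader_a 0.72 [193. 200.] [595. 435.   0.]
scene reader_b 0.96 [235. 234.] [545. 262.  -0.]
scene reader_b 0.9 [275. 182.] [777. 281.  -0.]
scene reader_b 0.72 [193. 200.] [595. 435.   0.]
scene amber_right 0.61 [308. 319.] [411. -19.   0.]
scene amber_right 0.57 [193. 190.] [629. 462.  -0.]
scene amber_left 0.62 [268. 294.] [423.  90.   0.]
scene spare
[... 363 characters left out ...]
] [449. 221.  46.]
top tray_b_lip 0.6 [352. 292.] [415. -13.  46.]
top tray_b_lip 0.59 [166. 234.] [548. 423.  46.]
top tray_a_front 0.97 [229. 163.] [722. 279.  44.]
top tray_a_front 0.71 [170. 238.] [538. 413.  44.]
top tray_b_front 0.87 [249. 278.] [447. 225.  44.]
top reader_a 0.91 [166. 212.] [608. 437.   0.]
top reader_a 0.77 [236. 236.] [548. 262.   0.]
top reader_a 0.64 [228. 145.] [781. 289.   0.]
top reader_b 0.91 [166. 212.] [608. 437.   0.]
top reader_b 0.77 [236. 236.] [548. 262.   0.]
top reader_b 0.64 [228. 145.] [781. 289.   0.]
top amber_right 0.66 [351. 295.] [408. -17.   0.]
top amber_left 0.5 [312. 290.] [419.  76.   0.]
top spare_dish 0.64 [400. 294.] [ 411. -133.    0.]
```

View pics/top0.png

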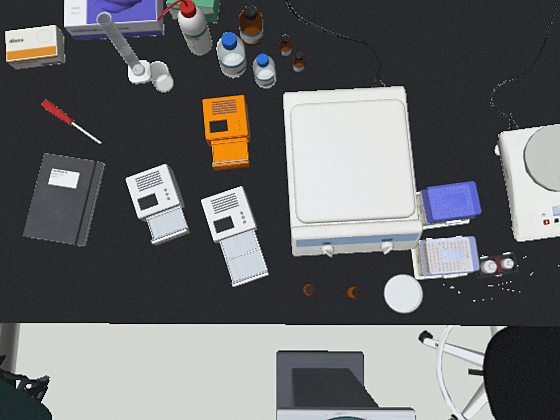

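View pics/scene0.png

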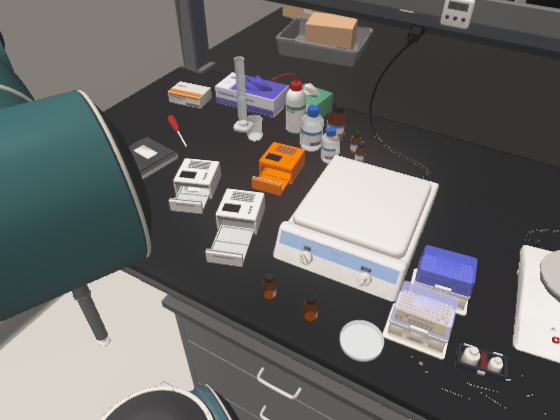

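The top view shows the shut white reader (reader_a) near px (155,205) and the white reader with its tray out (reader_b) near (235,235). The orange look-alike is at (227,130), the bottles at (308,290) and (353,293), and the dish at (403,293). The scene view agrees. Next I move near reader_b, turn to its axis, and shut the fingers.

Emit:
{"fn": "send_rows", "kwargs": {
  "commands": [
    [-3, -3, 0, -6, 1],
    [-6.5, -6.5, 0, -12, 1],
    [-9, -9.5, 0, -18, 1],
    [-12, -12.5, 0, -24, 1],
    [-15, -15.5, 0, -30, 1],
    [-18, -18.5, 0, -36, 1],
    [-20, -21, 0, -42, 1],
    [-22, -23, 0, -44, 1]
  ]
}}

```text
t: 1.67
ee_pos: [382.2, 314.4, 231.6]
eef_rot: [[-0.938, -0.347, 0.001], [-0.347, 0.938, 0.0], [-0.001, -0.0, -1.0]]
ft_force: [-0.5, 0.9, 0.6]
finger_gap: -0.001
grasp_force: 0.0
```

```bash
python3 - <<'E'
from h import *
s=r.observe(); print(s["t"],s["ee_pos"],np.round(s["eef_rot"],3).tolist(),s["finger_gap"],s["ft_force"])
m=eyes.camera_model("wrist");im=eyes.camera("wrist"); cv2.imwrite("pics/w1.png",im); print({k:v for k,v in m.items() if k!='extrinsics'},np.round(m["extrinsics"],2).tolist())
for c in ["wrist","top"]:
  if c=="top": m=eyes.camera_model(c); cv2.imwrite("pics/top1.png",eyes.camera(c))
  for t,z in [("tray_a_lip",46),("tray_b_lip",46),("tray_b_front",44),("tray_a_front",44),("reader_b",0)]:
    for d in spotter.landmark_of(c,t)[:4]:
        l=d["location"]; print(c,t,round(d["conf"],2),np.round([l[1]*560,l[0]*420]),np.round(atz(c,l,z,m)))
E
```

```text
1.6667 [382.23777206 314.38507626 231.63438575] [[-0.938, -0.347, 0.001], [-0.347, 0.938, 0.0], [-0.001, -0.0, -1.0]] -0.0008457720180964117 [-0.49660612  0.9447633   0.61356025]
{'fov_y': 59.09446181227119, 'cx': 280.70099556712785, 'cy': 211.43022777043015} [[-0.35, -0.89, -0.29, 306.24], [0.94, -0.33, -0.11, 286.61], [-0.0, -0.31, 0.95, 374.53], [0.0, 0.0, 0.0, 1.0]]
wrist tray_b_lip 0.86 [165. 219.] [452. 224.  46.]
wrist tray_b_front 0.89 [167. 209.] [442. 223.  44.]
wrist reader_b 0.69 [183. 294.] [554. 258.   0.]
top tray_a_lip 0.68 [168. 233.] [550. 418.  46.]
top tray_a_lip 0.64 [226. 160.] [728. 285.  46.]
top tray_b_lip 0.76 [251. 276.] [451. 221.  46.]
top tray_b_front 0.55 [247. 279.] [445. 230.  44.]
top tray_a_front 0.84 [230. 164.] [721. 276.  44.]
top tray_a_front 0.77 [170. 238.] [540. 412.  44.]
top tray_a_front 0.58 [401. 293.] [ 413. -126.   44.]
top reader_b 0.9 [235. 234.] [554. 264.   0.]
top reader_b 0.74 [166. 215.] [601. 437.   0.]
```

View pics/w1.png

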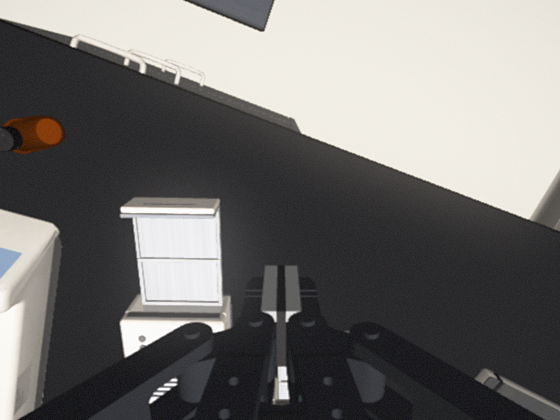

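The wrist view shows reader_b's lip at px (121–219, 200–213), parallel to the image rows. So the tool's x axis already lies along reader_b's rail (heading about 20°), with the tray about 54 mm out. I go down in front of its lip.

Emit:
{"fn": "send_rows", "kwargs": {
  "commands": [
    [0.5, -4, 0, 0, 1],
    [1, -8, 0, 0, 1],
    [1.6, -10.6, 3, 0, 1],
    [1.6, -10.6, 7, 0, 1],
    [1.6, -10.6, 11, 0, 1],
    [1.6, -10.6, 15, 0, 1],
    [1.6, -10.6, 19, 0, 1],
    [1.6, -10.6, 21, 0, 1]
  ]
}}

```text
t: 2.93
ee_pos: [401.2, 211.2, 16.8]
eef_rot: [[-0.94, -0.342, -0.004], [-0.342, 0.94, -0.002], [0.004, -0.0, -1.0]]
ft_force: [-0.1, -0.2, -0.3]
finger_gap: 0.002
grasp_force: 0.0
```

Emit:
{"fn": "send_rows", "kwargs": {
  "commands": [
    [-0.5, 0, 0, 0, 1],
    [-1, 0, 0, 0, 1],
    [-1.5, 0, 0, 0, 1],
    [-2, 0, 0, 0, 1],
    [-2.5, 0, 0, 0, 1],
    [-3, 0, 0, 0, 1],
    [-3.5, 0, 0, 0, 1],
    [-4, 0, 0, 0, 1]
  ]
}}

```text
t: 3.6
ee_pos: [441.3, 225.9, 21.6]
eef_rot: [[-0.94, -0.342, 0.0], [-0.342, 0.94, 0.0], [-0.0, -0.0, -1.0]]
ft_force: [-2.1, -0.1, 1.9]
finger_gap: -0.0
grasp_force: 1.2
```

Emit:
{"fn": "send_rows", "kwargs": {
  "commands": [
    [-0.5, 0, 0, 0, 1],
    [-1, 0, 0, 0, 1],
    [-1.5, 0, 0, 0, 1],
    [-2, 0, 0, 0, 1],
    [-2.5, 0, 0, 0, 1],
    [-3, 0, 0, 0, 1]
  ]
}}

```text
t: 4.1
ee_pos: [469.4, 236.0, 21.2]
eef_rot: [[-0.94, -0.342, -0.0], [-0.342, 0.94, -0.0], [0.0, -0.0, -1.0]]
ft_force: [-1.9, -2.0, 0.9]
finger_gap: -0.002
grasp_force: 1.2
```

Emit:
{"fn": "send_rows", "kwargs": {
  "commands": [
    [-0.3, 0, 0, 0, 1],
    [-0.6, 0, 0, 0, 1],
    [-0.9, 0, 0, 0, 1],
    [-1.1, 0, 0, 0, 1]
  ]
}}

```text
t: 4.43
ee_pos: [476.1, 238.5, 21.0]
eef_rot: [[-0.94, -0.342, -0.01], [-0.342, 0.94, -0.004], [0.01, -0.0, -1.0]]
ft_force: [-54.8, -23.0, 39.7]
finger_gap: -0.0
grasp_force: 30.3
```

Emit:
{"fn": "send_rows", "kwargs": {
  "commands": [
    [-0.2, 0, 0, 0, 1],
    [-0.4, 0, 0, 0, 1],
    [-0.4, 0, 0, 0, 1]
  ]
}}

```text
t: 4.68
ee_pos: [476.1, 238.5, 20.9]
eef_rot: [[-0.939, -0.342, -0.019], [-0.342, 0.94, -0.008], [0.02, -0.001, -1.0]]
ft_force: [-80.2, -33.8, 58.4]
finger_gap: -0.0
grasp_force: 44.5
```

The tray is at a hard stop. I back off straight away and look.

Emit:
{"fn": "send_rows", "kwargs": {
  "commands": [
    [1, 0, 0, 0, 1],
    [2, 0, 0, 0, 1],
    [3.5, 0, 0, 0, 1],
    [5, 0, -4, 0, 1],
    [5, 0, -8, 0, 1],
    [5, 0, -12, 0, 1],
    [5, 0, -16, 0, 1],
    [5, 0, -20, 0, 1]
  ]
}}

```text
t: 5.35
ee_pos: [435.7, 223.9, 223.6]
eef_rot: [[-0.94, -0.342, 0.001], [-0.342, 0.94, 0.001], [-0.001, 0.0, -1.0]]
ft_force: [0.7, -0.5, -0.3]
finger_gap: 0.002
grasp_force: 0.0
```

```bash
python3 - <<'E'
from h import *
s=r.observe(); print(s["t"],s["ee_pos"],s["ft_force"])
ims=[]
for c in ["wrist","top"]:
  m=eyes.camera_model(c); im=eyes.camera(c); ims.append(im)
  for t,z in [("tray_b_lip",46),("tray_b_front",44),("reader_b",0)]:
    for d in spotter.landmark_of(c,t)[:4]:
        l=d["location"]; print(c,t,round(d["conf"],2),np.round([l[1]*560,l[0]*420]),np.round(atz(c,l,z,m)))
top=cv2.resize(ims[1][140:300,100:300],None,fx=2.1,fy=2.1)
o=np.zeros((420,560+420,3),np.uint8);o[:,:560]=ims[0];o[:336,560:]=top
cv2.imwrite("pics/c2.png",cv2.resize(o,(798,342)))
E
```

```text
5.35 [435.73844142 223.93970053 223.63118876] [ 0.7475943  -0.53183167 -0.26707787]
wrist tray_b_lip 0.87 [275. 250.] [496. 240.  46.]
wrist tray_b_front 0.75 [277. 242.] [489. 239.  44.]
wrist tray_b_front 0.38 [35. 65.] [409.   2.  44.]
wrist reader_b 0.65 [276. 281.] [550. 260.   0.]
top reader_b 0.97 [232. 234.] [555. 272.   0.]
top reader_b 0.97 [224. 143.] [788. 299.   0.]
top reader_b 0.76 [168. 216.] [599. 432.   0.]
top reader_b 0.72 [169. 235.] [550. 428.   0.]
```

View pics/c2.png

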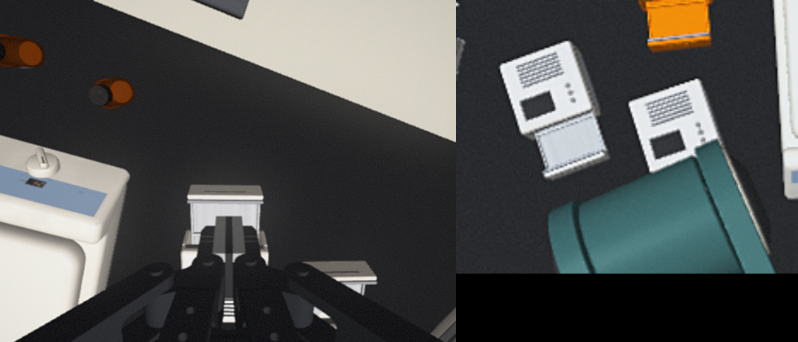

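Reader_b's lip now shows at about (489,239) against its housing front at about (552,260), which fits tray home. The bottles are untouched. Reader_a is visible at right, so I move there and take a close look.

Emit:
{"fn": "send_rows", "kwargs": {
  "commands": [
    [-2, 3, 0, 0, 1],
    [-4, 6, 0, 0, 1],
    [-6, 9, 0, 0, 1],
    [-8, 12, 0, 0, 1],
    [-9.4, 14.6, 0, 0, 1],
    [-9.4, 14.6, 0, 0, 1]
  ]
}}

```text
t: 6.25
ee_pos: [474.3, 397.1, 218.8]
eef_rot: [[-0.939, -0.344, -0.003], [-0.344, 0.939, -0.001], [0.003, 0.0, -1.0]]
ft_force: [-0.6, -0.7, -0.6]
finger_gap: 0.003
grasp_force: 0.0
```

```bash
python3 - <<'E'
from h import *
s=r.observe(); print(s["t"],s["ee_pos"],s["ft_force"])
c="wrist";m=eyes.camera_model(c); im=eyes.camera(c); cv2.imwrite("pics/w3.png",im)
for t,z in [("tray_a_lip",46),("tray_a_front",44),("reader_a",0)]:
    for d in spotter.landmark_of(c,t)[:4]:
        l=d["location"]; print(c,t,round(d["conf"],2),np.round([l[1]*560,l[0]*420]),np.round(atz(c,l,z,m)))
E
```

```text
6.25 [474.25269935 397.09889075 218.83977387] [-0.59787594 -0.69437267 -0.56877977]
wrist tray_a_lip 0.9 [276. 267.] [548. 420.  46.]
wrist tray_a_lip 0.59 [ 90. 371.] [727. 278.  46.]
wrist tray_a_front 0.93 [ 89. 363.] [719. 275.  44.]
wrist tray_a_front 0.72 [274. 257.] [539. 414.  44.]
wrist reader_a 0.83 [102. 378.] [779. 281.   0.]
wrist reader_a 0.74 [126. 200.] [552. 257.   0.]
```

View pics/w3.png

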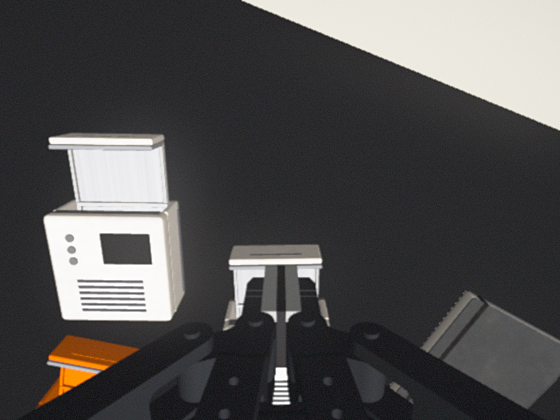

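Reader_b's lip inner edge is at px (49–165,149) and its roof front edge at row ~212. Reader_a's lip inner edge is at about (230–322,266). I convert these to check tray_b and get the heading.

```bash
python3 - <<'E'
from h import *
im=cv2.imread("pics/w3.png"); g=im.min(2)
print("b col110",g[135:155,110].tolist(), g[195:218,90].tolist()); print("a col240",g[240:275,245].tolist()); print("a col315",g[240:275,315].tolist())
P=lambda x,y,z: atz("wrist",[y/420,x/560],z)
R=np.array(r.observe()["eef_rot"]); ex=-R[:2,0]; ey=R[:2,1]
for n,x,y,z in [("b lipL",52,146,46),("b lipR",163,145,46),("b roof",112,212,60),("a lipL",231,264,46),("a lipR",322,263,46)]:
    p=P(x,y,z); print(n,np.round(p),"along",round(p[:2]@ex,1),"across",round(p[:2]@ey,1))
p=r.observe()["ee_pos"];print("tcp",p[:2]@ex,p[:2]@ey)
E
```

```text
b col110 [117, 107, 134, 198, 242, 249, 249, 250, 248, 215, 147, 183, 203, 197, 186, 199, 231, 234, 235, 234] [236, 235, 235, 236, 237, 230, 185, 179, 232, 238, 235, 231, 235, 240, 237, 170, 86, 73, 107, 140, 156, 196, 233]
a col240 [50, 45, 50, 45, 54, 77, 111, 123, 118, 117, 117, 114, 117, 116, 119, 118, 120, 117, 129, 187, 239, 248, 251, 251, 209, 127, 150, 189, 197, 202, 231, 234, 234, 234, 234]
a col315 [42, 44, 42, 48, 75, 112, 118, 118, 111, 119, 116, 115, 119, 116, 117, 118, 112, 127, 190, 243, 248, 250, 252, 196, 119, 150, 188, 190, 178, 186, 188, 188, 189, 186, 191]
b lipL [507. 197.  46.] along 543.8 across 11.4
b lipR [474. 286.  46.] along 542.9 across 106.3
b roof [541. 262.  60.] along 598.4 across 61.0
a lipL [561. 374.  46.] along 654.7 across 159.6
a lipR [530. 454.  46.] along 653.6 across 245.6
tcp 579.917335333322 206.80346763335058
```

Tray_b is home: the lip is 55.0 mm in front of the housing. Reader_a's lip inner edge is about 74 mm ahead of the TCP and aligned to within 1°. I go above the well and then down into it.

Emit:
{"fn": "send_rows", "kwargs": {
  "commands": [
    [-3, -0.2, 0, 0, 1],
    [-6, -0.4, 0, 0, 1],
    [-9, -0.4, 0, 0, 1],
    [-10.4, -0.4, 2, 0, 1],
    [-10.4, -0.4, 5, 0, 1],
    [-10.4, -0.4, 8, 0, 1],
    [-10.4, -0.4, 11, 0, 1],
    [-10.4, -0.4, 12, 0, 1]
  ]
}}

```text
t: 7.12
ee_pos: [572.3, 422.9, 96.5]
eef_rot: [[-0.94, -0.341, -0.004], [-0.341, 0.94, -0.003], [0.005, -0.001, -1.0]]
ft_force: [-1.0, -0.6, -0.6]
finger_gap: 0.004
grasp_force: 0.0
```

```bash
python3 - <<'E'
from h import *
s=r.observe(); R=np.array(s["eef_rot"]); p=s["ee_pos"]; print(s["t"],p,p[:2]@-R[:2,0],p[:2]@R[:2,1])
c="scene"; cv2.imwrite("pics/s4.png",cv2.resize(eyes.camera(c)[120:280,130:330],None,fx=3,fy=3)); cv2.imwrite("pics/w4.png",eyes.camera("wrist"))
E
```

```text
7.1167 [572.32047473 422.90841431  96.51796851] 682.2068480236738 202.4390816558315
```

View pics/w4.png

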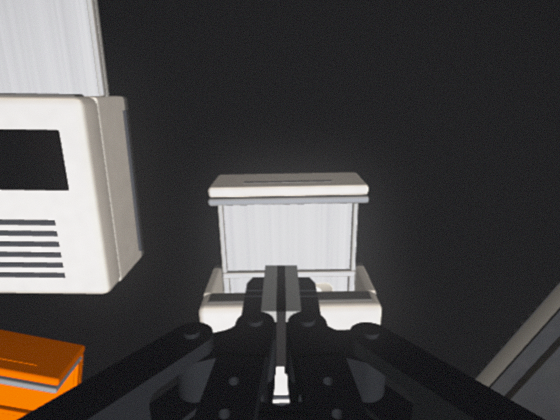

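The view shows the fingers centred on the lip (inner edge at about row 203), above the well, with the boat behind in the slot.

```bash
python3 - <<'E'
from h import *
s=r.observe(); R=np.array(s["eef_rot"]); 
for n,x,y,z in [("lip",289,203,46),("lipedge",289,198,46),("rim",289,270,19),("roof",289,292,60)]:
    p=atz("wrist",[y/420,x/560],z)-s["ee_pos"]; print(n,np.round([p[:2]@-R[:2,0],p[:2]@R[:2,1]],1))
E
```

```text
lip [-21.8   4.6]
lipedge [-24.7   4.6]
rim [33.   5.5]
roof [25.8  4.7]
```

Emit:
{"fn": "send_rows", "kwargs": {
  "commands": [
    [0, 0.4, 2, 0, 1],
    [0, 0.4, 4, 0, 1],
    [0, 0.4, 5.5, 0, 1],
    [0, 0.4, 6.5, 0, 1],
    [0, 0.4, 7, 0, 1],
    [0, 0.4, 7, 0, 1]
  ]
}}

```text
t: 7.72
ee_pos: [572.2, 428.7, 31.1]
eef_rot: [[-0.94, -0.342, -0.0], [-0.342, 0.94, -0.0], [0.0, -0.0, -1.0]]
ft_force: [0.2, -0.8, 0.1]
finger_gap: 0.0
grasp_force: 0.0
```

Emit:
{"fn": "send_rows", "kwargs": {
  "commands": [
    [0.4, 0, 0, 0, 1],
    [0.8, 0, 0, 0, 1],
    [1.2, 0, 0, 0, 1],
    [1.6, 0, 0, 0, 1],
    [2, 0, 0, 0, 1],
    [2.4, 0, 0, 0, 1]
  ]
}}

```text
t: 8.22
ee_pos: [549.5, 420.7, 31.9]
eef_rot: [[-0.94, -0.342, 0.001], [-0.342, 0.94, 0.001], [-0.001, 0.0, -1.0]]
ft_force: [1.5, 1.5, 2.1]
finger_gap: -0.001
grasp_force: 1.1
```

Contact. I draw at about 48 mm/s.

Emit:
{"fn": "send_rows", "kwargs": {
  "commands": [
    [0.4, 0, 0.1, 0, 1],
    [0.8, 0, 0.2, 0, 1],
    [1.2, 0, 0.3, 0, 1],
    [1.6, 0, 0.3, 0, 1],
    [2, 0, 0.3, 0, 1],
    [2.4, 0, 0.3, 0, 1],
    [2.8, 0, 0.3, 0, 1],
    [3.2, 0, 0.3, 0, 1]
  ]
}}

```text
t: 8.88
ee_pos: [519.1, 409.5, 28.1]
eef_rot: [[-0.94, -0.342, -0.0], [-0.342, 0.94, -0.0], [0.0, -0.0, -1.0]]
ft_force: [2.9, -0.7, -1.1]
finger_gap: -0.004
grasp_force: 1.1
```

Emit:
{"fn": "send_rows", "kwargs": {
  "commands": [
    [0.4, 0, 0, 0, 1],
    [0.8, 0, 0, 0, 1],
    [1.2, 0, 0, 0, 1],
    [1.6, 0, 0, 0, 1],
    [2, 0, 0, 0, 1],
    [2.4, 0, 0, 0, 1]
  ]
}}

```text
t: 9.38
ee_pos: [496.7, 401.4, 28.4]
eef_rot: [[-0.94, -0.342, 0.0], [-0.342, 0.94, 0.0], [-0.0, -0.0, -1.0]]
ft_force: [3.2, 0.2, -1.1]
finger_gap: 0.002
grasp_force: 1.1
```

Emit:
{"fn": "send_rows", "kwargs": {
  "commands": [
    [0.3, 0, 0, 0, 1],
    [0.6, 0, 0, 0, 1],
    [0.9, 0, 0, 0, 1]
  ]
}}

```text
t: 9.63
ee_pos: [488.3, 398.4, 28.4]
eef_rot: [[-0.94, -0.342, 0.0], [-0.342, 0.94, 0.0], [-0.0, -0.0, -1.0]]
ft_force: [3.1, -1.1, 0.9]
finger_gap: 0.002
grasp_force: 1.1
```

Emit:
{"fn": "send_rows", "kwargs": {
  "commands": [
    [0.2, 0, 0, 0, 1],
    [0.4, 0, 0, 0, 1],
    [0.5, 0, 0, 0, 1]
  ]
}}

```text
t: 9.88
ee_pos: [485.9, 397.5, 28.6]
eef_rot: [[-0.94, -0.342, 0.006], [-0.342, 0.94, 0.003], [-0.006, 0.001, -1.0]]
ft_force: [29.9, 11.3, -17.0]
finger_gap: -0.0
grasp_force: 16.1
```

The tray is at its stop (about 32 N). I hold two rows, then back off into the well and lift out.

Emit:
{"fn": "send_rows", "kwargs": {
  "commands": [
    [0, 0, 0, 0, 1],
    [-0.6, 0, 0, 0, 1],
    [-1.5, 0, 0, 0, 1],
    [-1.8, 0, 0, 0, 1],
    [-1.8, 0, -2, 0, 1],
    [-1.8, 0, -5, 0, 1],
    [-1.8, 0, -8, 0, 1],
    [-1.8, 0, -12, 0, 1]
  ]
}}

```text
t: 10.55
ee_pos: [500.0, 402.4, 147.5]
eef_rot: [[-0.94, -0.342, -0.003], [-0.342, 0.94, -0.002], [0.004, -0.001, -1.0]]
ft_force: [1.5, -0.5, -1.1]
finger_gap: 0.002
grasp_force: 0.0
```

```bash
python3 - <<'E'
from h import *
s=r.observe(); R=np.array(s["eef_rot"]); print(s["t"],s["ee_pos"],s["ft_force"])
for c,t,z in [("wrist","tray_a_lip",46),("wrist","boat",14),("wrist","tray_a_seat",14)]:
    if t=="tray_a_lip": cv2.imwrite("pics/w5.png",eyes.camera("wrist"))
    for d in spotter.landmark_of(c,t)[:3]:
        l=d["location"]; print(t,round(d["conf"],2),np.round([l[1]*560,l[0]*420]),np.round(atz(c,l,z)))
E
```

```text
10.55 [499.96651543 402.41370374 147.49286525] [ 1.54699602 -0.46161062 -1.10689928]
tray_a_lip 0.9 [ 48. 406.] [741. 276.  46.]
tray_a_lip 0.77 [276. 176.] [482. 394.  46.]
boat 0.59 [289. 265.] [555. 431.  14.]
```

View pics/w5.png

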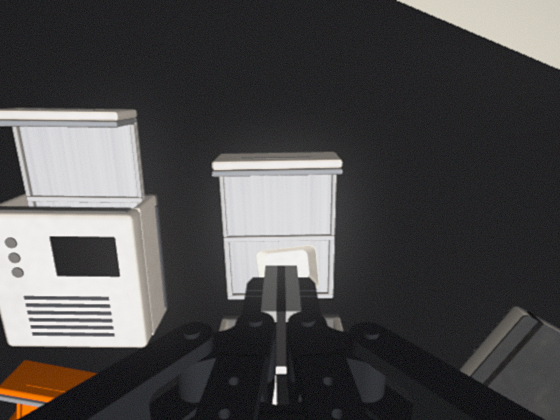

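Tray_a is well out, with the boat in the seat (rows 238–297). I check the numbers and move the arm away for a clear last look.

Emit:
{"fn": "send_rows", "kwargs": {
  "commands": [
    [2, 2, -1, 0, 1],
    [5, 4, -2, 0, 1],
    [8, 6, -3, 0, 1],
    [8, 6, -3, 0, 1]
  ]
}}

```text
t: 11.08
ee_pos: [401.0, 433.2, 179.0]
eef_rot: [[-0.939, -0.344, -0.001], [-0.344, 0.939, 0.001], [0.001, 0.001, -1.0]]
ft_force: [-0.0, -0.5, 0.3]
finger_gap: -0.003
grasp_force: 0.0
```

```bash
python3 - <<'E'
from h import *
s=r.observe(); print(s["t"],s["ee_pos"],s["ft_force"])
cv2.imwrite("pics/w6.png",eyes.camera("wrist"))
for t,z in [("tray_a_lip",46),("reader_a",0),("boat",14),("tray_a_seat",14)]:
    for d in spotter.landmark_of("wrist",t)[:3]:
        l=d["location"]; print(t,round(d["conf"],2),np.round([l[1]*560,l[0]*420]),np.round(atz("wrist",l,z)))
E
```

```text
11.0833 [400.96863037 433.22632861 178.98947645] [-0.02205059 -0.45168453  0.3486352 ]
tray_a_lip 0.81 [201. 266.] [479. 390.  46.]
tray_a_lip 0.57 [217. 329.] [532. 420.  46.]
reader_a 0.76 [ 56. 269.] [555. 257.   0.]
boat 0.85 [220. 329.] [556. 424.  14.]
tray_a_seat 0.6 [216. 329.] [557. 419.  14.]
```

View pics/w6.png

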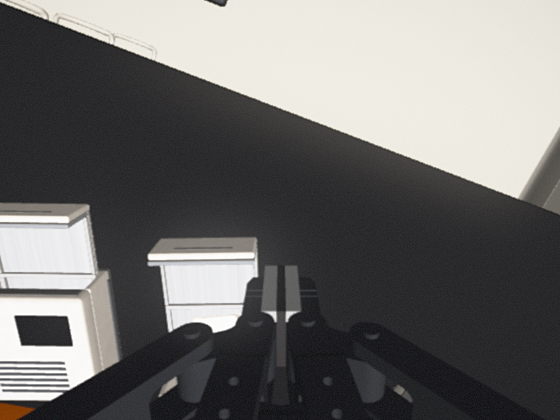

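Lip a's inner edge is at about (203,263). On reader_b the lip is at about row 233, the rim at 272 and the roof edge at 292. I compute the joint values from these.

```bash
python3 - <<'E'
from h import *
s=r.observe(); R=np.array(s["eef_rot"])
im=cv2.imread("pics/w6.png").min(2); print(im[200:300,45].tolist())
for n,x,y,z in [("a lip",203,264,46),("a front top",203,241,44),("a seat rim",203,306,19),("b lip",45,221,46),("b rim",45,274,19),("b roof",45,291,60)]:
    p=atz("wrist",[y/420,x/560],z); print(n,np.round([p[:2]@-R[:2,0],p[:2]@R[:2,1]],1))
E
```

```text
[38, 42, 48, 80, 114, 121, 119, 116, 119, 118, 112, 89, 102, 116, 111, 140, 214, 245, 250, 250, 251, 249, 205, 125, 155, 192, 201, 201, 211, 235, 236, 236, 235, 235, 235, 234, 235, 235, 235, 233, 234, 236, 236, 235, 235, 235, 235, 235, 236, 235, 234, 235, 235, 235, 235, 235, 234, 234, 234, 235, 235, 236, 235, 235, 237, 236, 236, 236, 236, 236, 239, 234, 179, 144, 206, 237, 238, 236, 236, 236, 233, 235, 233, 234, 235, 234, 237, 236, 202, 108, 56, 61, 63, 70, 98, 136, 133, 159, 197, 225]
a lip [582.  203.4]
a front top [562.5 204.3]
a seat rim [638.3 194.3]
b lip [544.8  81.7]
b rim [605.2  53.4]
b roof [598.8  79.6]
```

Tray_b reads 0. Tray_a reads about 74 ± 4 mm, so I need a clear view of the housing too. I step aside to see the whole reader.

Emit:
{"fn": "send_rows", "kwargs": {
  "commands": [
    [-2, 3, -1, 0, 1],
    [-4, 6, -2, 0, 1],
    [-6, 9, -4, 0, 1],
    [-6, 9, -4, 0, 1]
  ]
}}

```text
t: 11.67
ee_pos: [432.7, 541.3, 219.5]
eef_rot: [[-0.94, -0.342, 0.001], [-0.342, 0.94, 0.002], [-0.001, 0.002, -1.0]]
ft_force: [0.4, 0.7, 2.0]
finger_gap: -0.0
grasp_force: 0.0
```

```bash
python3 - <<'E'
from h import *
s=r.observe(); R=np.array(s["eef_rot"]); print(s["t"],s["ee_pos"])
im=eyes.camera("wrist"); cv2.imwrite("pics/w7.png",im)
np.save("m7.npy",eyes.camera_model("wrist")["extrinsics"])
for t,z in [("tray_a_lip",46),("reader_a",0),("boat",14),("tray_a_seat",14)]:
    for d in spotter.landmark_of("wrist",t)[:3]:
        l=d["location"]; print(t,round(d["conf"],2),np.round([l[1]*560,l[0]*420]),np.round(atz("wrist",l,z)))
E
```

```text
11.6667 [432.69819397 541.30366795 219.51064979]
tray_a_lip 0.61 [102. 176.] [474. 389.  46.]
reader_a 0.58 [137. 285.] [599. 430.   0.]
boat 0.92 [133. 247.] [548. 419.  14.]
tray_a_seat 0.48 [100. 161.] [472. 369.  14.]
```

View pics/w7.png

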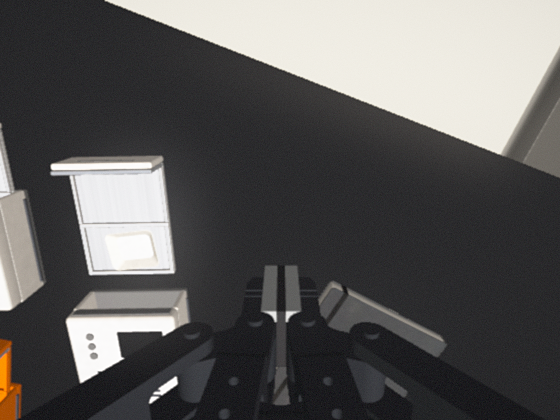

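The tray is clear in view: lip inner edge at about row 171, cross rim at 223, boat flat in the seat at (131,250), housing roof edge at about row 317.

```bash
python3 - <<'E'
from h import *
s=r.observe(); R=np.array(s["eef_rot"]); im=cv2.imread("pics/w7.png").min(2)
print(im[150:182,120].tolist(), im[215:230,100].tolist(), im[282:325,85].tolist())
for n,x,y,z in [("lip",120,168,46),("lip",120,171,46),("rimfront",120,222,19),("rimend",120,271,19),("roof",85,317,60),("roof",85,314,60),("boat",131,250,14)]:
    p=atz("wrist",[y/420,x/560],z); print(n,np.round([p[:2]@-R[:2,0],p[:2]@R[:2,1]],1))
E
```

```text
[49, 55, 55, 51, 52, 67, 93, 118, 123, 113, 103, 120, 165, 241, 251, 251, 252, 253, 233, 147, 171, 204, 203, 193, 200, 233, 238, 237, 237, 237, 237, 238] [238, 238, 238, 239, 238, 240, 238, 206, 161, 227, 241, 236, 229, 232, 235] [48, 52, 50, 50, 51, 50, 51, 47, 50, 48, 49, 51, 49, 60, 81, 113, 121, 130, 139, 150, 156, 159, 157, 161, 163, 164, 149, 100, 68, 62, 64, 74, 99, 133, 143, 178, 226, 240, 246, 249, 250, 251, 250]
lip [569.9 218.2]
lip [572.5 217.9]
rimfront [628.8 199.1]
rimend [682. 192.]
roof [709.  172.4]
roof [705.7 173. ]
boat [660.8 203.9]
```

Lip to housing is about 135 mm, so tray_a is at 80 mm, its stop. The boat is about 5 mm from the seat's middle. I hand in.

```bash
python3 -c "
from plant import r
print(r.close_job())"
```

```text
the job is handed in; nothing more can be done
None
```

I pushed reader_b's tray fully home, then drew reader_a's tray out to its stop (about 80 mm by camera) with the boat lying in its seat, and handed the job in at about 12 s; the hand-in returned no verdict.

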